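# Click the weekday wheel of the desk calendar on to the red day

### The job

Flick the weekday wheel of the desk calendar round anticlockwise (seen from above), click by click, by pushing its tabs with a fingertip: take the finger off and let the wheel rest one click short of the red day, then flick it one last click so that the red tab sits clicked in at the brass pointer, and never let it run past. Touch it only with the fingers, leave the calendar standing where it is, and do not move or lift the mug, the stapler or the green jar.

Things in the scene. Friction and masses are not known exactly. Their poses are not given: they have to be found in the camera images.
- calendar: Loose, heavy (2 to 2.5 kg) desk calendar; origin: centre of its underside, on the wheel's axis; z up; its own -x is the pointer's direction. Round dark foot 132 mm across, 10 mm high; pedestal 80 mm across up to 40 mm; above it the wheel; in the middle a fixed brass hub 22 mm across, top 60 mm above the desk, carrying the pointer.
- day_wheel (a joint): Wheel angle, rad, growing anticlockwise from above. At angle q the red tab lies q anticlockwise of the pointer; 0 = red tab clicked in at the pointer. 7 clicks a turn, 0.898 rad each, one per tab; at rest some tab is at the pointer. Push a tab with 2 to 3 N past half a click and the wheel snaps on to the next click. Starts at -1.80, -2.69 or -3.59 and must grow to 0.
- wheel_centre (a point): On the wheel's upright axis, half-way up the tabs, 47 mm above the desk. The wheel: white disc 88 mm across, 42 to 52 mm above the desk, with 7 evenly spaced radial tabs (one red, six grey) out to 72 mm from the axis, each 10 mm wide, 41 to 53 mm above the desk. Gaps between tabs are open; below them is only the 10 mm high foot.
- red_tab (a point): Middle of the protruding part of the red tab, half-way up it, 62 mm from the wheel's axis.
- pointer_tip (a point): Outer tip of the fixed brass pointer, 38 mm from the axis, 57 mm above the desk.
- mug: Bystander: blue mug 80 mm across, 90 mm high, origin at the centre of its underside.
- stapler: Bystander: red and black stapler 130 x 36 x 46 mm, long side along its own x axis, origin at the centre of its underside.
- candle_jar: Bystander: green glass jar 66 mm across, 70 mm high, origin at the centre of its underside.
Things that resemble listed ones, but are neither listed nor needed, are in the scene too. There is more than one size of the calendar; the one meant has the size given above.

How it is judged:
By the outcome, as a careful person would: the job done as asked, in the order asked, and still so for the second after the job is handed in, with the robot touching nothing.
It also fails if it takes over 58 s, if anything falls off the work surface, if the arm or the gripper's body presses on something with over 40 N, if the wrist force passes 120 N, or if a joint passes its speed limit or range.

### The arm

A 6-joint arm with a two-finger parallel gripper is mounted at the origin on the work surface. World frame = base frame: x ahead of the robot, y to its left, z up, the work surface at z = 0. Lengths are in m, angles in rad, forces in N, time in s.
With the tool pointing down it reaches from about 0.425 to 1.125 m from the base axis. Payload 14.9 kg.
Tool frame: the origin (TCP) lies at the centre of the arm's flange, where the gripper is bolted on; the fingertips stand 191 mm ahead of it and the grasp point (between the pads) lies 172 mm ahead of it; z points along the fingers, y is the line along which they close (so a half turn about z gives the same grasp; the last joint's range is limited). The gripper opens to 91 mm and grips with 3 to 60 N. Pads are 32 mm wide; open, the fingers measure 118 mm over their backs; the gripper's body (76 mm by 178 mm) begins 60 mm behind the grasp point.
Start: joints at [-1.161, 0.379, 1.734, -0, 1.028, -0.033], TCP at [0.3, -0.633, 0.405] pointing down, gripper open.
Joint ranges: [-2.77, 2.77], [-0.74, 2.19], [0, 2.66], [-1.06, 4.2], [0.31, 2.87], [-3.08, 3.08]. Speed limits (rad/s): [1.89, 1.89, 2.39, 3.14, 3.14, 3.14].

### API

Orientations are given as a rotation vector (axis times angle).
In Python, from rig import robot gives the robot as it stands.
- The arm moves only by the shell command python3 -m handwheel 'ROWS'. ROWS is JSON, a list of rows, each an object of numbers: "tx", "ty", "tz": the shift along the tool's x, y, z in cm; "turn": the turn about the tool's z in rad; "jaw": the closure in counts, from 0 (fully open) to 255 (shut). In form: [{"tx": .., "ty": .., "tz": .., "turn": .., "jaw": ..}, ...]. A call has 1 to 10 rows; each row shifts and turns the commanded pose from where the row before left it, along the tool's axes as they then stand; what a row does not reach is not made up. A row lasts 1/10 s, in which the tool goes at most 50 mm and 8.59 degrees, less where a joint would pass 70% of its speed; a pose out of reach is approached as far as the arm can. A call with a gripper value outside its range is refused whole. The fingers move at their own pace and stop on an object; the grip force is fixed at half the most. Time passes only in rows, so rows that do not move let the fingers close. It gives the time, the measured TCP pose, the force, the opening and the grip force at its end, in the units of the state.
- robot.read_state(): the state, without advancing time (a new reading comes with each control period).
- robot.camera(name): name is "scene" or "top" or "wrist"; returns a dict with "image" (480x640x3 uint8, red, green, blue), "fx", "fy", "cx", "cy" (pixels), "camera_from_world" (4x4, takes a point from world to camera coordinates); the wrist camera has in their place "tool_from_camera" (4x4, takes a point from camera to tool coordinates, whose origin is the TCP and whose axes are the flange's). Camera axes: x right, y up, looking along -z (the intrinsics and any distortion apply to the point x, -y, -z); pixel columns grow to the right and rows downward; lengths in m; the calibration is good to about 2 mm. A picture is of the moment at which its call begins: read the wrist's pose just before it. There is no depth.
- robot.finish_job(): hands the job in; it is judged then, once.
The state is a dict: "t": time; "joint_positions": joint angles; "qvel": joint speeds; "joint_efforts": joint torques, N m; "eef_pos": TCP position; "eef_rot": TCP orientation; "contact_force": force on the tool from outside, world axes, zero at the start; "torque": the same for the moment, N m; "width": opening from 0.0 (shut) to 1.0 (fully open); "gripper_force": force on a finger pad.
Only numpy, scipy, OpenCV 4.12 (cv2) and the standard library are available. Lean on these libraries where they do the work, as an engineer would, in place of code of your own. Each camera call takes 0.05 s, during which the arm holds its last target. There are 200 camera calls.

## Working session

There is one attempt and no reset: what is moved stays moved. The work goes in short steps, Python scripts to look and compute and a shell command to move; the robot and the scene stay as the last step left them, time stands still between calls to the robot, and variables do not carry over. Pictures are saved under pics/ and viewed, at most 10 in all, crops included, and the job is handed in when it is done.

```bash
mkdir -p pics; ls; cat > h.py <<'E'
import numpy as np, cv2
from rig import robot
from scipy.spatial.transform import Rotation as R
def snap(name,fn=None):
    s=robot.read_state(); c=robot.camera(name)
    if fn: cv2.imwrite('pics/'+fn,c['image'][:,:,::-1])
    if name=='wrist':
        T=np.eye(4);T[:3,:3]=R.from_rotvec(s['eef_rot']).as_matrix();T[:3,3]=s['eef_pos']
        c['wfc']=T@c['tool_from_camera']
    else: c['wfc']=np.linalg.inv(c['camera_from_world'])
    return c
def ray(c,u,v):
    d=np.array([(u-c['cx'])/c['fx'],-(v-c['cy'])/c['fy'],-1.])
    return c['wfc'][:3,3],c['wfc'][:3,:3]@d
def onz(c,u,v,z):
    o,d=ray(c,u,v);return o+d*(z-o[2])/d[2]
def proj(c,p):
    q=np.linalg.inv(c['wfc'])@np.append(p,1);return c['cx']-c['fx']*q[0]/q[2],c['cy']+c['fy']*q[1]/q[2]
E
python3 - <<'E'
from h import *
for n in('scene','top'):
    c=snap(n,n+'1.png');print(n,[k for k in c],c['fx'],c['wfc'][:3,3].round(3))
print(robot.read_state())
E
```

```text
pics
scene ['image', 'fx', 'fy', 'cx', 'cy', 'camera_from_world', 'wfc'] 496.02969980219757 [ 0.867 -0.596  0.714]
top ['image', 'fx', 'fy', 'cx', 'cy', 'camera_from_world', 'wfc'] 557.4128979395651 [ 0.42  -0.016  1.076]
{'t': 0.1, 'joint_positions': array([-1.16127350e+00,  3.79353647e-01,  1.73469562e+00, -3.96194968e-05,
        1.02852444e+00, -3.33177217e-02]), 'qvel': array([ 8.77725242e-05, -1.94107428e-03,  1.70332376e-04,  6.63331817e-04,
       -6.61795722e-04,  1.44653845e-04]), 'joint_efforts': array([-1.58507650e-03, -7.65037394e+01, -4.35292733e+01,  6.51884009e-02,
        3.97551432e-02,  1.07898245e-05]), 'eef_pos': array([ 0.29987318, -0.63233932,  0.40416875]), 'eef_rot': array([-3.06395433e+00, -6.89763353e-01,  3.40412868e-04]), 'contact_force': array([-1.31557363,  0.32317433, -0.56287189]), 'torque': array([ 0.03390067, -0.03487331,  0.03916584]), 'gripper_force': 0.0, 'width': 1.0034698807533884}
```

View pics/scene1.png

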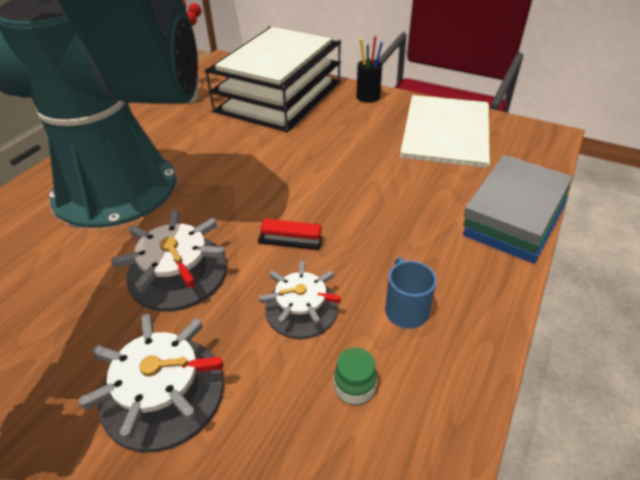

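View pics/top1.png

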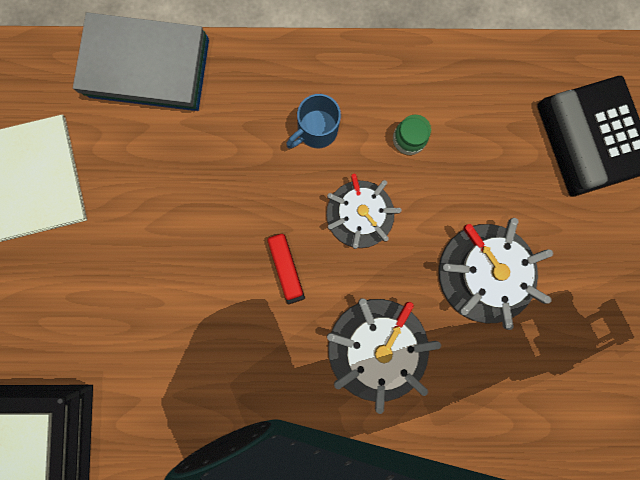

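The scene picture shows three calendars plus the stapler (290,235), mug (410,292) and jar (355,375). In the top picture the smallest calendar is at (363,211), with its pointer toward (375,225) and its red tab toward (355,185). That makes it about −3.59, so four clicks. Next I measure.

```bash
cat >> h.py <<'E'
def blobs(m,amin=30):
    n,l,st,ce=cv2.connectedComponentsWithStats(m.astype(np.uint8));return [(ce[i].round(1),st[i][4],st[i][:4],(l==i)) for i in range(1,n) if st[i][4]>=amin]
def masks(im):
    h=cv2.cvtColor(im,cv2.COLOR_RGB2HSV).astype(int);H,S,V=h[...,0],h[...,1],h[...,2]
    return dict(red=((H<6)|(H>174))&(S>170)&(V>90),white=(S<40)&(V>190),brass=(H>14)&(H<26)&(S>150)&(V>150),green=(H>45)&(H<80)&(S>100)&(V>50),blue=(H>95)&(H<120)&(S>100)&(V>60))
def tri(c1,p1,c2,p2):
    o1,d1=ray(c1,*p1);o2,d2=ray(c2,*p2);s=np.linalg.lstsq(np.c_[d1,-d2],o2-o1,rcond=None)[0]
    a,b=o1+d1*s[0],o2+d2*s[1];return (a+b)/2,np.linalg.norm(a-b)
E
python3 - <<'E'
from h import *
for n in('scene','top'):
    c=snap(n)
    for k,m in masks(c['image']).items():
        for b in blobs(m,25):
            z=dict(red=.047,white=.052,brass=.06,green=.07,blue=.09)[k]
            print(n,k,b[0],b[1],b[2],onz(c,*b[0],z).round(3)[:2])
E
```

```text
scene red [192.9  11.9] 154 [187   4  13  18] [-0.449  0.889]
scene red [439.1  90.6] 786 [397  80  96  25] [0.561 0.695]
scene red [501.8 105.7] 40 [499 101   6  10] [0.736 0.687]
scene red [290.5 228.4] 886 [261 218  60  21] [0.472 0.016]
scene red [185.9 275.4] 208 [178 262  16  25] [ 0.365 -0.177]
scene red [332.  297.4] 113 [323 293  18  10] [ 0.624 -0.105]
scene red [206.7 363.7] 369 [187 357  36  15] [ 0.51  -0.309]
scene white [297.2  42. ] 5585 [217   0 164  80] [0.044 0.805]
scene white [330.4   1.6] 53 [322   0  22   7] [-0.027  1.191]
scene white [369.5   4.4] 26 [366   0   7   9] [0.12  1.226]
scene white [321.1  17.9] 54 [316  13  11  13] [0.018 1.027]
scene white [387.6  76.1] 81 [384  69  10  15] [0.402 0.706]
scene white [563.9  83.8] 46 [561  77   7  15] [0.865 0.876]
scene white [447.3 129.1] 4702 [402  97  87  65] [0.643 0.502]
scene white [528.6  99.6] 37 [523  97  13   8] [0.794 0.741]
scene white [553.5 113.7] 610 [511  98  87  33] [0.865 0.694]
scene white [188.1 243.1] 713 [175 224  29  41] [ 0.319 -0.112]
scene white [165.8 263.9] 279 [155 253  22  20] [ 0.3
[... 1771 characters left out ...]
6 238  68  69] [ 0.452 -0.371]
top white [369.3 339. ] 1136 [348 318  49  48] [ 0.332 -0.129]
top white [403.4 339. ] 336 [391 325  25  26] [ 0.332 -0.191]
top white [ 22.8 446.6] 3024 [  0 415  48  65] [0.146 0.483]
top brass [365.2 213.1] 133 [358 205  18  21] [ 0.561 -0.123]
top brass [497.5 266. ] 314 [483 247  27  33] [ 0.464 -0.365]
top brass [387.6 344.4] 248 [376 327  25  31] [ 0.323 -0.161]
top green [413.1 132.4] 949 [396 115  35  36] [ 0.711 -0.213]
top blue [206.4  42.1] 25 [205  35   4  13] [0.874 0.17 ]
top blue [203.6  62.4] 29 [202  56   4  13] [0.835 0.174]
top blue [199.1  92.6] 84 [196  76   7  34] [0.778 0.181]
top blue [315.3 122.3] 1533 [287  94  53  54] [ 0.723 -0.031]
```

```bash
python3 -m handwheel '[{"turn":0.133,"ty":-2},{"turn":0.133,"ty":-3},{"turn":0.133,"ty":-3},{"turn":0.133,"ty":-3},{"turn":0.133,"ty":-3},{"ty":-4,"tx":1},{"ty":-4,"tx":1},{"ty":-4,"tx":1},{"ty":-4,"tx":1},{"ty":-4,"tx":1}]'
python3 -m handwheel '[{"ty":-4},{"ty":-4},{"ty":-3},{"ty":-1},{}]'
python3 - <<'E'
from h import *
c=snap('wrist','w1.png')
s=robot.read_state();M=R.from_rotvec(s['eef_rot']).as_matrix();print(s['t'],s['eef_pos'],M.round(3),s['joint_positions'].round(2))
C=np.array([.567,-.119,.052]);p=proj(c,C);print(p)
for k,m in masks(c['image']).items():
    for b in blobs(m,80):
        if k in('red','white','brass'):print(k,b[0],b[1],b[2],onz(c,*b[0],dict(red=.047,white=.052,brass=.06)[k]).round(4)[:2])
E
```

```text
0.25 [ 0.29988367 -0.63242144  0.40441956] [[ 0.904  0.428 -0.   ]
 [ 0.428 -0.904  0.   ]
 [ 0.    -0.001 -1.   ]] [-1.16  0.38  1.73  0.    1.03 -0.03]
(np.float64(-336.2004099965404), np.float64(-626.8360929360846))
red [577.  121.9] 27350 [473   0 167 250] [ 0.4614 -0.79  ]
white [491.4 207.5] 437 [463 191  58  35] [ 0.37   -0.7628]
brass [400.1  62.5] 32776 [170   0 396 192] [ 0.4362 -0.6349]
brass [155.4  55.6] 131 [141  49  24  15] [ 0.3611 -0.4649]
brass [150.7  80.4] 412 [138  65  29  28] [ 0.3428 -0.4672]
brass [290.1 135.2] 752 [275 117  30  37] [ 0.3514 -0.5811]
brass [215.1 241. ] 59226 [  0 136 446 204] [ 0.2425 -0.5586]
brass [ 93.  363.7] 341 [ 88 331  14  61] [ 0.0771 -0.497 ]
brass [545.8 363.8] 344 [537 331  15  61] [ 0.2626 -0.8886]
brass [257.9 404.7] 7812 [173 377 174  58] [ 0.1013 -0.6579]invalid input
invalid input
```

View pics/w1.png

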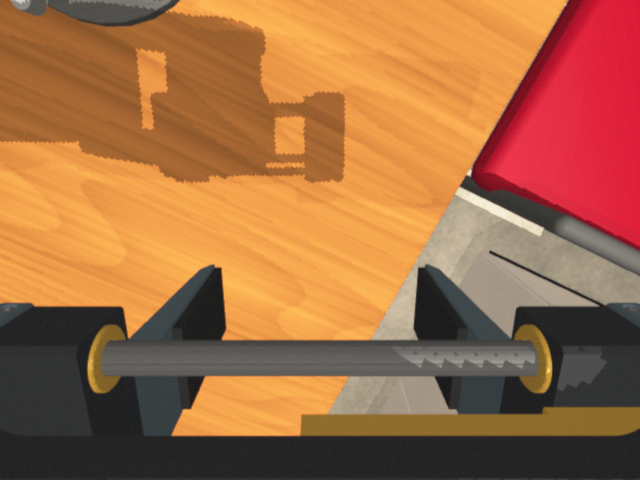

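The picture shows only the desk, with the fingers at the bottom: the rows were refused, presumably because every key has to be given. I'll send them again with all five keys.

```bash
python3 -m handwheel '[{"tx":0,"ty":-2,"tz":0,"turn":0.133,"jaw":0},{"tx":0,"ty":-3,"tz":0,"turn":0.133,"jaw":0},{"tx":0,"ty":-3,"tz":0,"turn":0.133,"jaw":0},{"tx":0,"ty":-3,"tz":0,"turn":0.133,"jaw":0},{"tx":0,"ty":-3,"tz":0,"turn":0.133,"jaw":0},{"tx":1,"ty":-4,"tz":0,"turn":0,"jaw":0},{"tx":1,"ty":-4,"tz":0,"turn":0,"jaw":0},{"tx":1,"ty":-4,"tz":0,"turn":0,"jaw":0},{"tx":1,"ty":-4,"tz":0,"turn":0,"jaw":0},{"tx":1,"ty":-4,"tz":0,"turn":0,"jaw":0}]'
python3 - <<'E'
from h import *
s=robot.read_state();M=R.from_rotvec(s['eef_rot']).as_matrix();d=(np.array([.4955,-.1355,.405])-s['eef_pos']);print(s['t'],s['eef_pos'],M.round(3)[:2,:2],s['joint_positions'].round(2),(M.T@d*100).round(1))
E
```

```text
t: 1.25
eef_pos: [0.3715, -0.3109, 0.4049]
eef_rot: [3.122, -0.349, 0.0]
contact_force: [0.3, -0.6, -0.1]
width: 1.0
gripper_force: 0.0
1.25 [ 0.37150783 -0.31089865  0.40485934] [[ 0.975 -0.221]
 [-0.221 -0.975]] [-0.74  0.03  2.16  0.    0.95  1.05] [  8.2 -19.8  -0. ]
```

```bash
python3 -m handwheel '[{"tx":1.6,"ty":-4,"tz":0,"turn":0,"jaw":0},{"tx":1.6,"ty":-4,"tz":0,"turn":0,"jaw":0},{"tx":1.6,"ty":-4,"tz":0,"turn":0,"jaw":0},{"tx":1.6,"ty":-4,"tz":0,"turn":0,"jaw":0},{"tx":1.6,"ty":-3,"tz":0,"turn":0,"jaw":0},{"tx":0,"ty":0,"tz":0,"turn":0,"jaw":0},{"tx":0,"ty":0,"tz":0,"turn":0,"jaw":0}]'
python3 - <<'E'
from h import *
c=snap('wrist','w2.png')
s=robot.read_state();M=R.from_rotvec(s['eef_rot']).as_matrix();d=(np.array([.4955,-.1355,.405])-s['eef_pos']);print(s['t'],s['eef_pos'],M.round(3)[:2,:2],(M.T@d*100).round(1))
print(proj(c,[.567,-.119,.052]))
for k,m in masks(c['image']).items():
    for b in blobs(m,80):
        if k in('red','white','brass'):print(k,b[0],b[1],b[2],onz(c,*b[0],dict(red=.047,white=.052,brass=.06)[k]).round(4)[:2])
E
```

```text
t: 1.95
eef_pos: [0.4912, -0.1443, 0.4046]
eef_rot: [3.123, -0.346, -0.001]
contact_force: [0.1, 0.4, 0.5]
width: 1.002
gripper_force: 0.0
2.0 [ 0.49079618 -0.14482638  0.40457614] [[ 0.976 -0.22 ]
 [-0.22  -0.976]] [ 0.3 -1.  -0. ]
(np.float64(269.1083054884693), np.float64(134.42254259542221))
red [236.4  73.8] 637 [221  50  32  52] [ 0.618  -0.1049]
red [532.4 142.7] 1258 [505 117  58  60] [ 0.512  -0.3318]
red [138.1 262.8] 3352 [ 97 218  82  95] [0.483  0.0281]
red [398.9 323. ] 614 [385 303  27  38] [ 0.3694 -0.1953]
white [268.3 124.1] 5672 [216  79 105  91] [ 0.575  -0.1204]
white [583.3 210.2] 11543 [515 132 125 151] [ 0.4456 -0.3686]
white [333.  392.5] 1821 [302 376  68  38] [ 0.3096 -0.1174]
white [406.1 396.2] 1542 [382 376  52  38] [ 0.2891 -0.1885]
brass [274.2 141.6] 766 [254 124  50  41] [ 0.5608 -0.1226]
brass [591.5 202.9] 1696 [558 165  63  67] [ 0.4535 -0.3706]
brass [372.2 399.9] 664 [353 376  35  39] [ 0.2989 -0.1545]
```

View pics/w2.png

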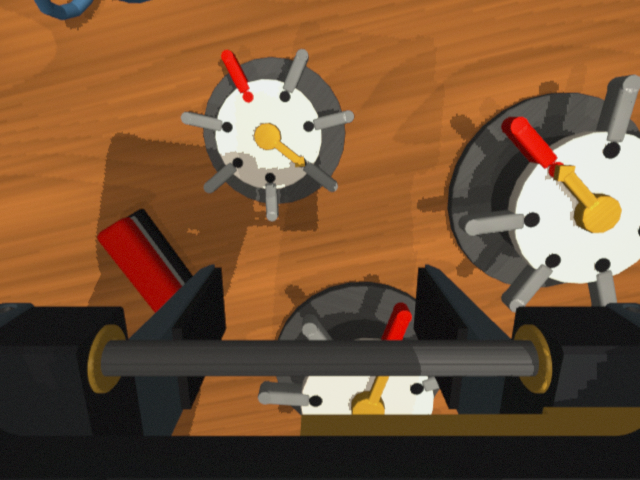

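The wrist picture shows the calendar meant, centred at about (267,136). Its pointer is toward (303,160), the red tab at (236,74), and a grey tab points straight down at (272,205). That grey tab is the one to push to the right with the left finger. Next come the centre and heights from two views.

```bash
cat >> h.py <<'E'
def hub(c,guess):
    m=masks(c['image'])['brass'];p=proj(c,guess)
    b=min(blobs(m,60),key=lambda b:np.hypot(*(b[0]-p)))[3]
    d=cv2.distanceTransform(b.astype(np.uint8),cv2.DIST_L2,5);v,u=np.where(d>d.max()-.9);return u.mean(),v.mean()
def redtab(c,guess,rad):
    p=proj(c,guess);B=[b for b in blobs(masks(c['image'])['red'],40) if np.hypot(*(b[0]-p))<rad]
    return max(B,key=lambda b:b[1])[0] if B else None
E
python3 - <<'E'
from h import *
G=[.567,-.119,.06];w=snap('wrist');t=snap('top');s=snap('scene')
P={n:hub(c,G) for n,c in zip('wts',(w,t,s))};print(P)
print('hub',tri(w,P['w'],t,P['t']),tri(w,P['w'],s,P['s']),tri(t,P['t'],s,P['s']))
Q={n:redtab(c,G,r) for n,c,r in zip('wts',(w,t,s),(90,45,50))};print(Q)
print('red',tri(w,Q['w'],t,Q['t']),tri(w,Q['w'],s,Q['s']),tri(t,Q['t'],s,Q['s']))
for n,c in zip('wts',(w,t,s)): print(n,onz(c,*P[n],.06),onz(c,*Q[n],.047 if n=='s' else .053))
for n,u in (('tabA',(272,217)),('ptrtab',(335,189)),('ptrtip',(304,162))): print(n,onz(w,*u,.053))
E
```

```text
{'w': (np.float64(266.125), np.float64(135.875)), 't': (np.float64(502.42857142857144), np.float64(271.7142857142857)), 's': (np.float64(300.0), np.float64(289.25))}
hub (array([ 0.5044278 , -0.19276419,  0.55632991]), np.float64(0.13568462435066803)) (array([ 0.56658177, -0.11637234,  0.05062263]), np.float64(0.0013260043061434897)) (array([ 0.54240118, -0.27095372,  0.21782603]), np.float64(0.20936528243945732))
{'w': array([235.4,  73.7]), 't': array([355.3, 183.1]), 's': array([332.1, 297.4])}
red (array([ 0.6172378 , -0.10607995,  0.05491075]), np.float64(0.000858458371146946)) (array([ 0.62048701, -0.1022549 ,  0.04139873]), np.float64(0.004632132514663308)) (array([ 0.62160253, -0.10537101,  0.04592802]), np.float64(0.005197328678112673))
w [ 0.56616395 -0.1180713   0.06      ] [ 0.61708406 -0.1058464   0.053     ]
t [ 0.45316298 -0.37336471  0.06      ] [ 0.61803712 -0.10617169  0.053     ]
s [ 0.57132282 -0.12271917  0.06      ] [ 0.62402699 -0.10450122  0.047     ]
tabA [ 0.4988558  -0.10437065  0.053     ]
ptrtab [ 0.5107584  -0.16294697  0.053     ]
ptrtip [ 0.53867259 -0.14246577  0.053     ]
```

```bash
python3 -m handwheel '[{"tx":0.2,"ty":-1.1,"tz":2,"turn":0,"jaw":0},{"tx":0,"ty":0,"tz":4,"turn":0,"jaw":0},{"tx":0,"ty":0,"tz":4,"turn":0,"jaw":0},{"tx":0,"ty":0,"tz":3,"turn":0,"jaw":0},{"tx":0,"ty":0,"tz":1,"turn":0,"jaw":0},{"tx":0,"ty":0,"tz":0,"turn":0,"jaw":0},{"tx":0,"ty":0,"tz":0,"turn":0,"jaw":0}]'
python3 - <<'E'
from h import *
c=snap('wrist','w3.png');s=robot.read_state();M=R.from_rotvec(s['eef_rot']).as_matrix()
G=[.567,-.118,.06];u=hub(c,G);C=onz(c,*u,.06);q=redtab(c,G,200);print(s['eef_pos'],u,C,q, q is not None and onz(c,*q,.053))
print('err',(M.T@(np.array([.4951,-.1347,.223])-s['eef_pos'])*100).round(2),s['contact_force'])
E
```

```text
t: 2.85
eef_pos: [0.4958, -0.1349, 0.2659]
eef_rot: [3.122, -0.349, 0.002]
contact_force: [0.3, -0.8, -0.1]
width: 0.997
gripper_force: 0.0
[ 0.49596134 -0.13484029  0.26626573] (np.float64(248.1818181818182), np.float64(153.36363636363637)) [ 0.56739893 -0.11722951  0.06      ] [196.7  47.3] [ 0.617231   -0.10609157  0.053     ]
err [-0.1   0.    4.33] [-0.00120016 -0.31362802  0.71805919]
```

View pics/w3.png

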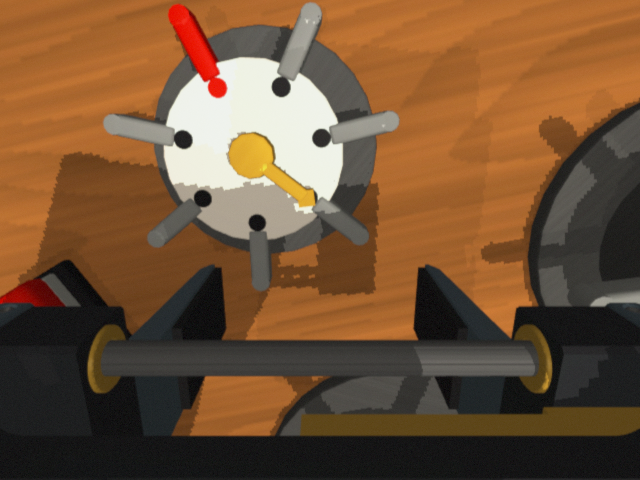

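The picture confirms the left fingertip edge at (222,268) is left of the grey tab tip at (262,285), in the open gap. I'll lower it and push.

```bash
python3 -m handwheel '[{"tx":0,"ty":0,"tz":2,"turn":0,"jaw":0},{"tx":0,"ty":0,"tz":1.5,"turn":0,"jaw":0},{"tx":0,"ty":0,"tz":0.8,"turn":0,"jaw":0},{"tx":0,"ty":0.5,"tz":0,"turn":0,"jaw":0},{"tx":0,"ty":0.5,"tz":0,"turn":0,"jaw":0},{"tx":0,"ty":0.5,"tz":0,"turn":0,"jaw":0},{"tx":0,"ty":0.5,"tz":0,"turn":0,"jaw":0},{"tx":0,"ty":0.5,"tz":0,"turn":0,"jaw":0},{"tx":0,"ty":0.5,"tz":0,"turn":0,"jaw":0}]'
cat > look.py <<'E'
from h import *
import sys
c=snap('wrist',sys.argv[1] if len(sys.argv)>1 else None);s=robot.read_state();M=R.from_rotvec(s['eef_rot']).as_matrix()
G=np.array([.567,-.1175,.06]);C=onz(c,*hub(c,G),.06);q=redtab(c,G,400)
print('t',s['t'],s['eef_pos'].round(4),'hub',C.round(4),'F',s['contact_force'].round(1))
if q is not None:
    p=onz(c,*q,.053);d=p-C;a=np.degrees(np.arctan2(d[1],d[0]));print('red r',np.hypot(d[0],d[1]).round(4),'ang',a.round(1),'q',((a-218.7+180)%360-180).round(1))
E
python3 look.py w4.png
```

```text
t: 3.8
eef_pos: [0.4889, -0.1643, 0.2221]
eef_rot: [3.122, -0.349, 0.001]
contact_force: [0.4, 0.4, -0.5]
width: 1.002
gripper_force: 0.4
t 3.85 [ 0.4888 -0.1647  0.222 ] hub [ 0.5677 -0.1176  0.06  ] F [-0.7  0.9  0.1]
red r 0.0477 ang 35.7 q 177.0
```

View pics/w4.png

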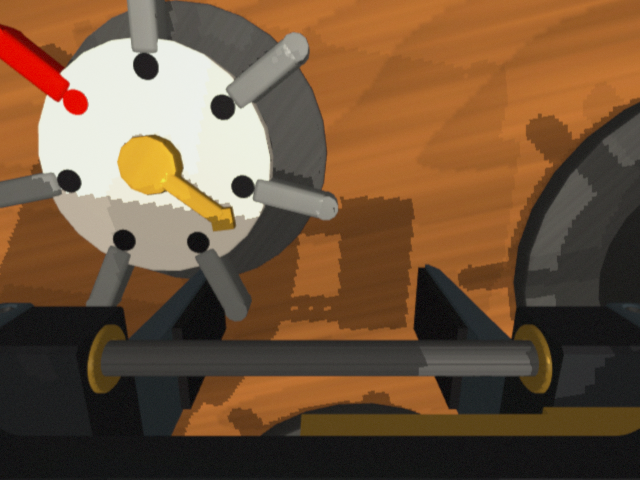

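The picture shows the pushed tab at (225,285), against the left finger and about 22° round, almost half a click. The hub has not moved. I'll push on a little.

```bash
python3 -m handwheel '[{"tx":0,"ty":0.4,"tz":0,"turn":0,"jaw":0},{"tx":0,"ty":0.4,"tz":0,"turn":0,"jaw":0},{"tx":0,"ty":0,"tz":0,"turn":0,"jaw":0},{"tx":0,"ty":0,"tz":0,"turn":0,"jaw":0},{"tx":0,"ty":0,"tz":0,"turn":0,"jaw":0},{"tx":0,"ty":0,"tz":0,"turn":0,"jaw":0}]'
python3 look.py w5.png
```

```text
t: 4.45
eef_pos: [0.4871, -0.1714, 0.2217]
eef_rot: [-3.122, 0.348, 0.0]
contact_force: [0.4, 0.4, 0.5]
width: 0.996
gripper_force: 0.0
t 4.5 [ 0.4871 -0.1714  0.2217] hub [ 0.5666 -0.1183  0.06  ] F [-0.3  0.2  1. ]
red r 0.0405 ang 65.1 q -153.6
```

View pics/w5.png

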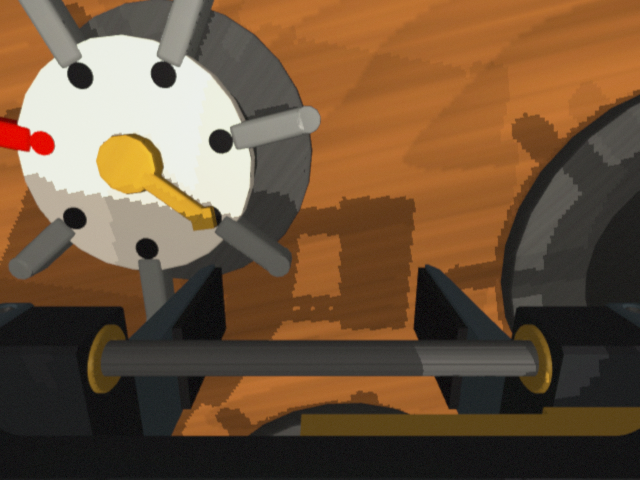

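The picture shows the wheel snapped by exactly one click: the red tab is at the left (15,135), a tab is at the pointer, and the finger is free. Now I lift, go back and repeat.

```bash
python3 -m handwheel '[{"tx":0,"ty":0,"tz":-2.5,"turn":0,"jaw":0},{"tx":0,"ty":0,"tz":-2,"turn":0,"jaw":0},{"tx":0,"ty":-1.9,"tz":0,"turn":0,"jaw":0},{"tx":0,"ty":-1.9,"tz":0,"turn":0,"jaw":0},{"tx":0,"ty":0,"tz":0,"turn":0,"jaw":0},{"tx":0,"ty":0,"tz":2.5,"turn":0,"jaw":0},{"tx":0,"ty":0,"tz":2,"turn":0,"jaw":0},{"tx":0,"ty":0,"tz":0,"turn":0,"jaw":0}]' && python3 look.py
python3 -m handwheel '[{"tx":0,"ty":0.5,"tz":0,"turn":0,"jaw":0},{"tx":0,"ty":0.5,"tz":0,"turn":0,"jaw":0},{"tx":0,"ty":0.5,"tz":0,"turn":0,"jaw":0},{"tx":0,"ty":0.5,"tz":0,"turn":0,"jaw":0},{"tx":0,"ty":0.5,"tz":0,"turn":0,"jaw":0},{"tx":0,"ty":0.5,"tz":0,"turn":0,"jaw":0},{"tx":0,"ty":0.4,"tz":0,"turn":0,"jaw":0},{"tx":0,"ty":0.4,"tz":0,"turn":0,"jaw":0},{"tx":0,"ty":0,"tz":0,"turn":0,"jaw":0},{"tx":0,"ty":0,"tz":0,"turn":0,"jaw":0}]'
python3 -m handwheel '[{"tx":0,"ty":0,"tz":0,"turn":0,"jaw":0},{"tx":0,"ty":0,"tz":-2.5,"turn":0,"jaw":0},{"tx":0,"ty":0,"tz":-2,"turn":0,"jaw":0},{"tx":0,"ty":-1.9,"tz":0,"turn":0,"jaw":0},{"tx":0,"ty":-1.9,"tz":0,"turn":0,"jaw":0},{"tx":0,"ty":0,"tz":0,"turn":0,"jaw":0},{"tx":0,"ty":0,"tz":0,"turn":0,"jaw":0}]'
python3 look.py w6.png
```

```text
t: 5.3
eef_pos: [0.4945, -0.1345, 0.2198]
eef_rot: [-3.122, 0.348, 0.006]
contact_force: [0.2, 1.1, -1.0]
width: 1.001
gripper_force: 0.0
t 5.35 [ 0.495  -0.1346  0.221 ] hub [ 0.5664 -0.1182  0.06  ] F [-0.4 -0.   0.1]
red r 0.0518 ang 64.9 q -153.8
t: 6.35
eef_pos: [0.487, -0.1716, 0.2217]
eef_rot: [-3.122, 0.349, 0.0]
contact_force: [-0.1, -0.7, -0.2]
width: 0.998
gripper_force: 0.0
t: 7.05
eef_pos: [0.4954, -0.1343, 0.2667]
eef_rot: [3.122, -0.347, -0.0]
contact_force: [-0.4, 0.6, 0.3]
width: 1.002
gripper_force: 0.0
t 7.1 [ 0.4954 -0.1346  0.2667] hub [ 0.5664 -0.1181  0.06  ] F [ 0.9 -0.4 -0.6]
red r 0.0513 ang 116.6 q -102.1
```

View pics/w6.png

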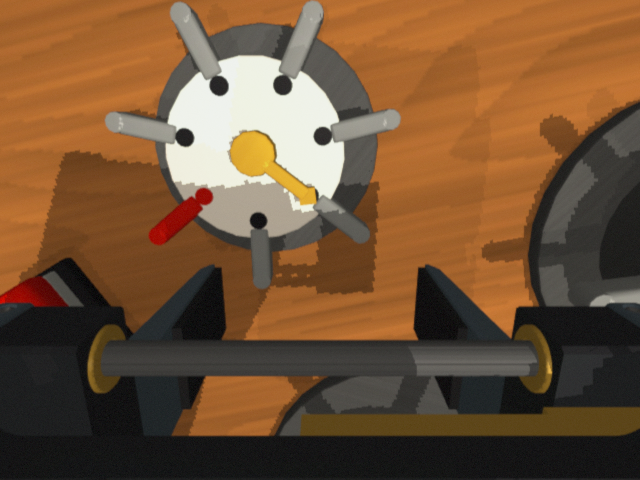

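The picture shows the red tab at (178,220), two clicks before the pointer at (305,195). One more push puts it one click short. Then I lift off and let it rest.

```bash
python3 -m handwheel '[{"tx":0,"ty":0,"tz":2.5,"turn":0,"jaw":0},{"tx":0,"ty":0,"tz":2,"turn":0,"jaw":0},{"tx":0,"ty":0.5,"tz":0,"turn":0,"jaw":0},{"tx":0,"ty":0.5,"tz":0,"turn":0,"jaw":0},{"tx":0,"ty":0.5,"tz":0,"turn":0,"jaw":0},{"tx":0,"ty":0.5,"tz":0,"turn":0,"jaw":0},{"tx":0,"ty":0.5,"tz":0,"turn":0,"jaw":0},{"tx":0,"ty":0.5,"tz":0,"turn":0,"jaw":0},{"tx":0,"ty":0.4,"tz":0,"turn":0,"jaw":0},{"tx":0,"ty":0.4,"tz":0,"turn":0,"jaw":0}]'
python3 -m handwheel '[{"tx":0,"ty":0,"tz":0,"turn":0,"jaw":0},{"tx":0,"ty":0,"tz":0,"turn":0,"jaw":0},{"tx":0,"ty":0,"tz":0,"turn":0,"jaw":0},{"tx":0,"ty":0,"tz":-2.5,"turn":0,"jaw":0},{"tx":0,"ty":0,"tz":-2,"turn":0,"jaw":0},{"tx":0,"ty":-1.9,"tz":0,"turn":0,"jaw":0},{"tx":0,"ty":-1.9,"tz":0,"turn":0,"jaw":0},{"tx":0,"ty":0,"tz":0,"turn":0,"jaw":0},{"tx":0,"ty":0,"tz":0,"turn":0,"jaw":0},{"tx":0,"ty":0,"tz":0,"turn":0,"jaw":0}]'
python3 -m handwheel '[{"tx":0,"ty":0,"tz":0,"turn":0,"jaw":0},{"tx":0,"ty":0,"tz":0,"turn":0,"jaw":0},{"tx":0,"ty":0,"tz":0,"turn":0,"jaw":0},{"tx":0,"ty":0,"tz":0,"turn":0,"jaw":0},{"tx":0,"ty":0,"tz":0,"turn":0,"jaw":0},{"tx":0,"ty":0,"tz":0,"turn":0,"jaw":0},{"tx":0,"ty":0,"tz":0,"turn":0,"jaw":0},{"tx":0,"ty":0,"tz":0,"turn":0,"jaw":0},{"tx":0,"ty":0,"tz":0,"turn":0,"jaw":0},{"tx":0,"ty":0,"tz":0,"turn":0,"jaw":0}]' >/dev/null
python3 look.py w7.png
```

```text
t: 8.1
eef_pos: [0.487, -0.1719, 0.2219]
eef_rot: [3.122, -0.348, 0.0]
contact_force: [-0.3, -0.4, 0.3]
width: 1.0
gripper_force: 0.0
t: 9.1
eef_pos: [0.4953, -0.1348, 0.2666]
eef_rot: [-3.122, 0.348, 0.0]
contact_force: [0.2, -0.5, 1.4]
width: 1.0
gripper_force: 0.0
t 10.15 [ 0.4954 -0.1344  0.2667] hub [ 0.5676 -0.1172  0.06  ] F [-0.2 -0.5  0.6]
red r 0.0521 ang 169.1 q -49.6
```

View pics/w7.png

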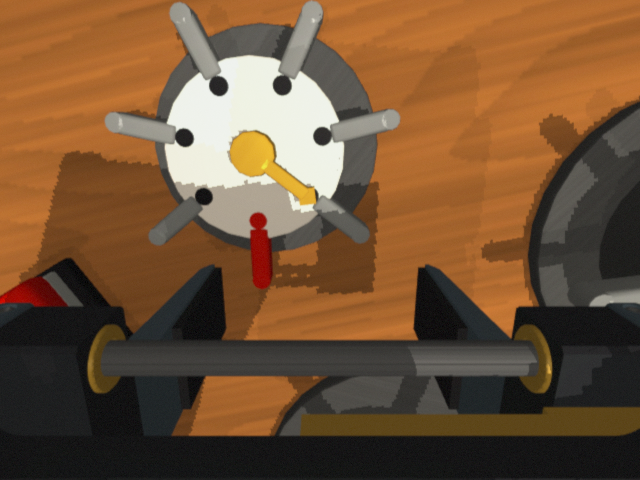

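The picture shows the red tab at (261,255), at rest one click short, with the finger off. Now I make the same push for the last click.

```bash
python3 -m handwheel '[{"tx":0,"ty":0,"tz":2.5,"turn":0,"jaw":0},{"tx":0,"ty":0,"tz":2,"turn":0,"jaw":0},{"tx":0,"ty":0.5,"tz":0,"turn":0,"jaw":0},{"tx":0,"ty":0.5,"tz":0,"turn":0,"jaw":0},{"tx":0,"ty":0.5,"tz":0,"turn":0,"jaw":0},{"tx":0,"ty":0.5,"tz":0,"turn":0,"jaw":0},{"tx":0,"ty":0.5,"tz":0,"turn":0,"jaw":0},{"tx":0,"ty":0.5,"tz":0,"turn":0,"jaw":0},{"tx":0,"ty":0.4,"tz":0,"turn":0,"jaw":0},{"tx":0,"ty":0.4,"tz":0,"turn":0,"jaw":0}]'
python3 -m handwheel '[{"tx":0,"ty":0,"tz":0,"turn":0,"jaw":0},{"tx":0,"ty":0,"tz":0,"turn":0,"jaw":0},{"tx":0,"ty":0,"tz":0,"turn":0,"jaw":0},{"tx":0,"ty":0,"tz":-2.5,"turn":0,"jaw":0},{"tx":0,"ty":0,"tz":-2,"turn":0,"jaw":0},{"tx":0,"ty":-1.9,"tz":-3,"turn":0,"jaw":0},{"tx":0,"ty":-1.9,"tz":-3,"turn":0,"jaw":0},{"tx":0,"ty":0,"tz":0,"turn":0,"jaw":0},{"tx":0,"ty":0,"tz":0,"turn":0,"jaw":0},{"tx":0,"ty":0,"tz":0,"turn":0,"jaw":0}]'
python3 look.py w8.png
```

```text
t: 11.15
eef_pos: [0.487, -0.1719, 0.2219]
eef_rot: [3.122, -0.348, 0.0]
contact_force: [0.9, -0.0, -0.3]
width: 1.0
gripper_force: 0.0
t: 12.15
eef_pos: [0.4951, -0.1345, 0.3258]
eef_rot: [-3.122, 0.348, 0.002]
contact_force: [1.0, -0.7, -0.6]
width: 1.004
gripper_force: 0.0
t 12.2 [ 0.495  -0.1346  0.3256] hub [ 0.5676 -0.1173  0.06  ] F [0.3 0.3 0.4]
red r 0.1573 ang 116.0 q -102.7
```

View pics/w8.png

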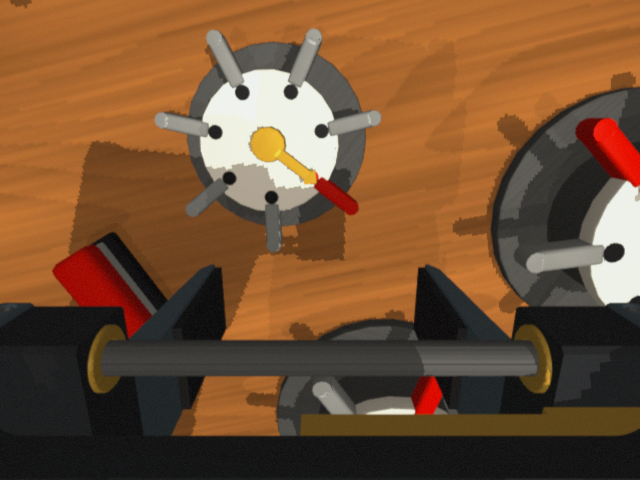

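The picture shows the red tab at (337,195), in line with the brass pointer tip at (312,178). The hub has not moved and the robot is clear. (The printed angle came from the stapler's red, so I disregard it.)

```bash
python3 -c "
from rig import robot
print(robot.finish_job())"
```

```text
the job is handed in; nothing more can be done
None
```

The job is handed in: the wheel went round four clicks anticlockwise, resting one click short with the finger off before the last, and the red tab now sits at the brass pointer with the calendar still in its place.

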